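# Hold the puck bin open by its lever, then ease the lid shut

### The arm

A 6-joint arm with a two-finger parallel gripper is mounted at the origin on the work surface. World frame = base frame: x ahead of the robot, y to its left, z up, the work surface at z = 0. Lengths are in m, angles in rad, forces in N, time in s.
With the tool pointing down it reaches from about 0.25 to 0.725 m from the base axis. Payload 4 kg.
Tool frame: the origin (TCP) lies between the finger pads; the fingertips stand 17 mm ahead of it and the grasp point (between the pads) lies 2 mm behind it; z points along the fingers, x is the direction in which the jaws open and shut, and the axes are right-handed (so a half turn about z gives the same grasp; the last joint's range is limited). The gripper opens to 85 mm and grips with 20 to 120 N. Pads are 22 mm wide; open, the fingers measure 114 mm over their backs; the gripper's body (76 mm by 85 mm) begins 54 mm behind the grasp point. The pads swing forward as they close: fully open they stand 13 mm farther back than shut.
Start: joints at [-1.184, 0.241, 0.005, 1.335, 0, 1.571], TCP at [0.189, -0.463, 0.248] pointing down, gripper open.
Joint ranges: [-2.72, 2.72], [-1.05, 1.87], [-1.09, 1.28], [-1.99, 2.15], [-1.42, 1.44], [-3.14, 3.14]. Speed limits (rad/s): [2.79, 2.79, 3.14, 3.14, 3.14, 3.14].

### API

Orientations are given as a unit quaternion [x, y, z, w].
In Python, from workcell import telemetry, cams, workorder gives the robot as it stands. The module is installed in compiled form; this text tells all that it offers.
- The arm moves only by the tool apply_moves, never from a script. Its argument "moves" is a list that holds one entry, the list of rows, each a list of 4 numbers: the shift along the tool's x, y, z in mm, then the turn about the tool's z in degrees. A call has exactly 10 rows; each row shifts and turns the pose as measured when the row begins, along the tool's axes as they then stand; what a row does not reach is not made up. A row lasts 1/10 s, in which the tool goes at most 50 mm and 8.59 degrees, less where a joint would pass 70% of its speed; a pose out of reach is approached as far as the arm can. A call with a gripper value outside its range is refused whole. "hand" is the gripper's target within -1 to 1 (fully open at 1, half-way at 0, shut at -1), set as the call begins (left out, the last holds). The fingers move at their own pace and stop on an object; the grip force is fixed at half the most. Time passes only in rows, so rows that do not move let the fingers close, or fill a call up. It gives the time, the measured TCP pose, the force and the opening at its end, in the units of the state.
- telemetry.get_obs(): the state, without advancing time (a new reading comes with each control period).
- cams.camera(name): name is "scene" or "top"; returns a dict with "color" (420x560x3 uint8, red, green, blue), "fovy" (degrees; the focal length in pixels is half the picture's height over the tangent of half this angle, whatever the lens; pixels are square), "cx", "cy" (the principal point, pixels), "camera_from_world" (4x4, takes a point from world to camera coordinates). Camera axes: x right, y down, z forward; pixel columns grow to the right and rows downward; lengths in m; the calibration is good to about 2 mm. A picture is of the moment at which its call begins. There is no depth.
- workorder.job_done(): hands the job in, once; it reports no verdict.
The state is a dict: "clock": time; "joint_pos": joint angles; "joint_vel": joint speeds; "tau": joint torques, N m; "eef_pos": TCP position; "tool_rot": TCP orientation; "ft_force": force on the tool from outside, world axes, zero at the start; "ft_torque": the same for the moment, N m; "grip_width": finger opening in m.
Only numpy, scipy, OpenCV 4.12 (cv2) and the standard library are available. Lean on these libraries where they do the work, as an engineer would, in place of code of your own. Each camera call takes 0.05 s, during which the arm holds its last target. There are 200 camera calls.

### The job

I am about to knock a spent coffee puck out: with your fingertips press the lever at the foot of the waste bin with the brown lid right down, so that its lid stands fully open, and hold it there for a slow count of three. Then let the lever come up slowly under your fingers, so that the lid settles shut without slamming, and move clear. Do not lift or shift the bin, and leave the blue-lidded bin and everything else on the counter as they are.

Things in the scene. Friction and masses are not known exactly. Their poses are not given: they have to be found in the camera images.
- puck_bin: The coffee-puck bin: a counter-top waste bin with a BROWN lid; loose (resting on its rubber foot, about 3.3 kg), round, standing upright; black plinth 172 mm across and 65 mm high, steel shell 168 mm across up to 230 mm, lid on top to 255 mm, black rod channel 16 mm thick up the rear. Origin: centre of its underside. Its -x axis points to its front, where the press lever sticks out; +x to the rear hinge; z up
- puck_pad: The puck bin's lever pad (brown-lidded bin): black rubber pad on the front of that bin's press lever, 40 mm (along the bin's x) x 66 mm (along its y) x 9 mm thick. Origin: centre of its top face, at rest 142 mm in front of the bin's centre and 55 mm above the counter; 58 mm out from the steel shell. When pressed it swings down about 31 mm (to about 24 mm above the counter) and tips forward by 0.26 rad
- puck_lever (a joint): Puck bin (brown lid): hinge value of that bin's press lever (rad): 0 up at rest, 0.26 pressed right down against its stop. Pivot inside the plinth, 25 mm in front of the bin's centre and 46 mm up. It carries a black rubber pad; only the weight of the lid brings it back up. Pressing it takes about 6 to 15 N at the pad
- puck_lid (a joint): Puck bin: hinge value of that bin's lid (rad): 0 shut, 1.25 fully open (lever at its stop). Hinged on the rear rim, 98 mm behind the bin's centre and 234 mm up. Linked to the lever both ways: lid angle = 4.8 x lever angle, so 1 mm at the pad is about 0.04 rad of lid. Nothing else holds it: if the lever is let go, the lid falls and slams
- puck_lid_front (a point): Front edge of the brown lid, 88 mm in front of the bin's centre and 237 mm up when shut; the lid's disc is 176 mm across
- pod_bin: The pod bin: the same model of bin with a BLUE lid, to be left alone; loose (resting on its rubber foot, about 3.3 kg), round, standing upright; black plinth 172 mm across and 65 mm high, steel shell 168 mm across up to 230 mm, lid on top to 255 mm, black rod channel 16 mm thick up the rear. Origin: centre of its underside. Its -x axis points to its front, where the press lever sticks out; +x to the rear hinge; z up
- pod_lever (a joint): Pod bin (blue lid), to be left alone: same lever, 0 at rest, 0.26 right down
- pod_lid (a joint): Pod bin (blue lid), to stay shut: 0 shut, 1.25 fully open
- pitcher: Steel milk pitcher, 84 mm across with a handle, 100 mm high, loose; origin under its centre
- jar: Amber glass jar with a steel cap, 80 mm across, 120 mm high, loose; origin under its centre
- cup: White espresso cup with a handle, 62 mm across, 56 mm high, loose, between the bins; origin under its centre
- tamper: Steel coffee tamper standing on the black tamping mat, 58 mm across, 90 mm high, loose; origin under its centre
- portafilter: Portafilter with a spent coffee puck in it, on the tamping mat: basket 68 mm across and 40 mm high, black handle along its -x to 169 mm from the basket's centre, loose; origin under the basket's centre
- saucers: Stack of three white saucers on the brown tray, 148 mm across, 39 mm high, loose; origin under its centre

How it is judged:
By the outcome, as a careful person would: the job done as asked, in the order asked, and still so for the second after the job is handed in, with the robot touching nothing.
It also fails if it takes over 53 s, if anything falls off the work surface, if the arm or the gripper's body presses on something with over 40 N, if the wrist force passes 120 N, or if a joint passes its speed limit or range.

## Working session

There is one attempt and no reset: what is moved stays moved. The work goes in short steps, Python scripts to look and compute and a tool call to move; the robot and the scene stay as the last step left them, time stands still between calls to the robot, and variables do not carry over. Pictures are saved under pics/ and viewed, about 8 in all and at most 12, crops included, and the job is handed in when it is done.

Besides the shell and the picture viewer there is one more tool, called after "Request:" by a JSON object that holds its "op" and its "data". apply_moves: Moves the arm, as the interface text tells. Its arguments: {"type":"object","properties":{"moves":{"type":"array"},"hand":{"type":"number"}},"required":["moves"]}

```bash
mkdir -p pics; cat > h.py <<'E'
import numpy as np, cv2
from workcell import telemetry, cams, workorder
def cam(n,save=None):
    c=cams.camera(n)
    if save: cv2.imwrite('pics/'+save,c['color'][:,:,::-1])
    return c
def K(c): 
    f=210/np.tan(np.radians(c['fovy'])/2); return f
def proj(c,p):
    T=np.array(c['camera_from_world']); q=T[:3,:3]@np.array(p)+T[:3,3]
    return K(c)*q[:2]/q[2]+[c['cx'],c['cy']]
def ray(c,uv,z):
    T=np.array(c['camera_from_world']); R=T[:3,:3]; o=-R.T@T[:3,3]
    d=R.T@np.array([(uv[0]-c['cx'])/K(c),(uv[1]-c['cy'])/K(c),1]); return o+d*(z-o[2])/d[2]
E
python3 - <<'E'
from h import *
for n in('scene','top'):
    c=cam(n,n+'0.png'); T=np.array(c['camera_from_world']); print(n,c['fovy'],c['cx'],c['cy'],-T[:3,:3].T@T[:3,3])
o=telemetry.get_obs(); print(o)
E
```

```text
scene 57.51773758394183 283.28115111184746 204.26953591997722 [ 0.80327839 -0.23374765  1.23454154]
top 47.75996501933483 289.52861664703164 209.92765860169692 [ 0.32523776 -0.01911859  1.68097259]
{'clock': 0.1, 'joint_pos': array([-1.18400307e+00,  2.41330475e-01,  3.82533373e-03,  1.33519459e+00,
       -8.73949120e-06,  1.57080902e+00]), 'joint_vel': array([ 2.18605439e-04,  2.34936060e-04,  4.48968687e-03, -4.85464689e-04,
        3.57240062e-04,  4.54900564e-05]), 'tau': array([ 1.59546283e-05, -3.73136938e+01,  2.53009933e+01,  1.08522011e-02,
       -1.79476564e-05,  1.54615467e-06]), 'eef_pos': array([ 0.18840139, -0.46255557,  0.2474927 ]), 'tool_rot': array([ 8.29821524e-01, -5.58028075e-01, -7.92187783e-04, -5.27440174e-04]), 'ft_force': array([0.3800639 , 0.51134145, 0.21930994]), 'ft_torque': array([-0.00456964,  0.00359279, -0.01680845]), 'grip_width': 0.08520360769440785}
```

View pics/scene0.png

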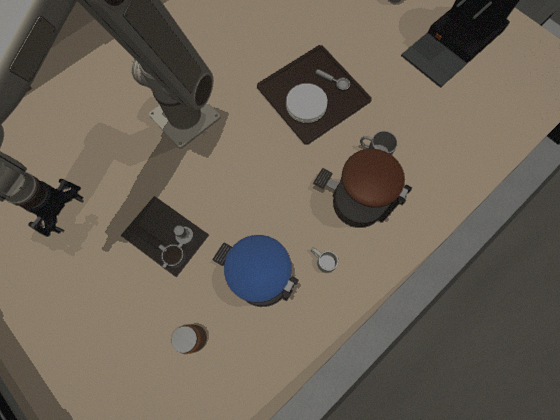

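View pics/top0.png

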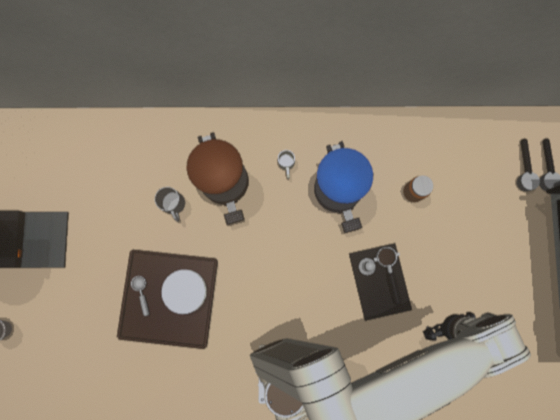

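The scene view shows the brown bin's pad near (323,180) and its lid at (373,178). In the top view its pad is near (234,217) and its lid at (215,167). The blue bin's pad is at scene (223,254) and top (351,225). Next I'll zoom in on the brown bin's pad.

```bash
python3 - <<'E'
from h import *
a=cv2.imread('pics/scene0.png')[150:220,290:420]; b=cv2.imread('pics/top0.png')[125:235,150:260]
a=cv2.resize(a,None,fx=5,fy=5,interpolation=cv2.INTER_CUBIC)[:,:400]; b=cv2.resize(b,None,fx=3.6,fy=3.6,interpolation=cv2.INTER_CUBIC)
im=np.zeros((400,800,3),np.uint8); im[:350,:400]=a; im[:396,400:796]=b
cv2.imwrite('pics/crop.png',cv2.convertScaleAbs(im,alpha=1.8))
s=cam('scene'); t=cam('top')
# brown lid blob
for c,n in((s,'scene'),(t,'top')):
    I=c['color'].astype(int); m=((I[:,:,0]>60)&(I[:,:,0]>2.2*I[:,:,1])).astype(np.uint8)
    k,l,st,ce=cv2.connectedComponentsWithStats(m); i=1+np.argmax(st[1:,4]); print(n,st[i],ce[i],ray(c,ce[i],.25))
print(ray(t,(234,217),.055),ray(s,(323,180),.055))
E
```

```text
scene [396 172   1   1   1] [396. 172.] [0.70372155 0.27454807 0.25      ]Traceback (most recent call last):
  File "<stdin>", line 10, in <module>
    return _wrapfunc(a, 'argmax', axis=axis, out=out, **kwds)
    return bound(*args, **kwds)
ValueError: attempt to get argmax of an empty sequence
```

View pics/crop.png

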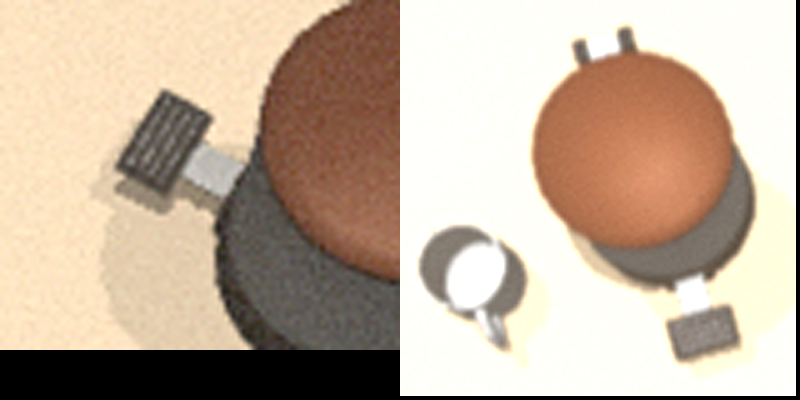

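The crop shows the pad's top face centred near scene (323,178) and top (234.5,217.5), with its axis pointing toward the lid. Next step is to fit the bin pose.

```bash
python3 - <<'E'
from h import *
from scipy.optimize import least_squares
s=cam('scene'); t=cam('top'); L={}
for c,n in((s,'scene'),(t,'top')):
    I=c['color'].astype(int); m=((I[:,:,0]>45)&(I[:,:,0]>1.55*I[:,:,1])).astype(np.uint8)
    m=cv2.morphologyEx(m,cv2.MORPH_OPEN,np.ones((3,3)))
    k,l,st,ce=cv2.connectedComponentsWithStats(m); i=1+np.argmax(st[1:,4]); print(n,st[i],ce[i],ray(c,ce[i],.245)); L[n]=ce[i]
ps=np.array([[167,91],[212,117],[164,190],[118,163]])/5+[290,150]
pt=(np.array([[668,325],[735,306],[740,345],[676,360]])-[400,0])/3.6+[150,125]
print([ray(s,p,.055).round(3) for p in ps],[ray(t,p,.055).round(3) for p in pt])
pc=[ray(s,ps.mean(0),.055),ray(t,pt.mean(0),.055)];print(pc)
def W(q,p): x,y,a=q; R=np.array([[np.cos(a),-np.sin(a)],[np.sin(a),np.cos(a)]]); return np.r_[R@p[:2]+[x,y],p[2]]
def res(q):
    r=[]
    for c,n,p in((s,'scene',ps),(t,'top',pt)):
        r+=list(proj(c,W(q,[0,0,.246]))-L[n]); r+=list(2*(proj(c,W(q,[-.142,0,.055]))-p.mean(0)))
    return r
f=least_squares(res,[.62,.15,0]); print(f.x,f.fun.round(1)); P=W(f.x,[-.142,0,.055]); print('pad',P,'r',np.hypot(*P[:2]))
x=f.x[2]
o=telemetry.get_obs()
from scipy.spatial.transform import Rotation as Ro
print(o['clock'],Ro.from_quat(o['tool_rot']).as_matrix().round(3))
for n,c,p in(('pod pad',t,(351,225)),):print(n,ray(c,p,.055))
print('pitcher',ray(t,(171,202),.1),'saucer',ray(t,(184,291),.039))
E
```

```text
scene [387 173  17  20 201] [396.15422886 182.30348259] [0.7242778  0.25441255 0.245     ]
top [191 141  50  30 649] [214.44375963 153.47765794] [0.70728505 0.21876515 0.245     ]
[array([0.51 , 0.208, 0.055]), array([0.544, 0.217, 0.055]), array([0.559, 0.157, 0.055]), array([0.525, 0.148, 0.055])] [array([0.538, 0.211, 0.055]), array([0.556, 0.147, 0.055]), array([0.518, 0.142, 0.055]), array([0.504, 0.203, 0.055])]
[array([0.53431901, 0.18207003, 0.055     ]), array([0.52924412, 0.17601675, 0.055     ])]
[0.68010678 0.22587175 0.30724235] [-18.7  -4.5   4.8   4.   -2.5   8.5  -3.9  -8.9]
pad [0.54475647 0.18292651 0.055     ] r 0.5746492163318925
0.3 [[ 0.377 -0.926 -0.   ]
 [-0.926 -0.377  0.001]
 [-0.001  0.    -1.   ]]
pod pad [ 0.50269516 -0.22530141  0.055     ]
pitcher [0.57809234 0.38640772 0.1       ] saucer [0.27980935 0.34777248 0.039     ]
```

```bash
cat >> h.py <<'E'
from scipy.spatial.transform import Rotation as Ro
def plan(goal,dyaw,n=10):
    o=telemetry.get_obs(); p=o['eef_pos']; R=Ro.from_quat(o['tool_rot']).as_matrix(); d=(np.array(goal)-p)/n
    for i in range(n):
        v=R.T@d*1000; print([*np.round(v,1).tolist(),round(-dyaw/n,1)]); R=R@Ro.from_euler('z',-dyaw/n,degrees=True).as_matrix()
def st():
    o=telemetry.get_obs(); R=Ro.from_quat(o['tool_rot']).as_matrix()
    print('t',round(float(o['clock']),2),'p',(o['eef_pos']*1000).round(1),'yaw',np.degrees(np.arctan2(R[1,0],R[0,0])).round(1),'tiltz',R[:,2].round(3),'F',o['ft_force'].round(1),'q',o['joint_pos'].round(2),'w',o['grip_width'].round(3))
E
python3 - <<'E'
from h import *
plan([.33,-.2,.25],80)
t=cam('top');print(ray(t,(214.7,166.7),.25))
E
```

```text
[-19.0, -23.0, -0.2, -8.0]
[-15.6, -25.4, -0.2, -8.0]
[-11.9, -27.4, -0.2, -8.0]
[-8.0, -28.8, -0.2, -8.0]
[-3.9, -29.6, -0.2, -8.0]
[0.2, -29.9, -0.2, -8.0]
[4.4, -29.5, -0.2, -8.0]
[8.5, -28.6, -0.2, -8.0]
[12.4, -27.2, -0.2, -8.0]
[16.0, -25.2, -0.2, -8.0]
[0.66398923 0.21634607 0.25      ]
```

Request:
{"op": "apply_moves", "data": {"moves": [[[-19, -23, 0, -8], [-16, -25, 0, -8], [-12, -27, 0, -8], [-8, -29, 0, -8], [-4, -30, 0, -8], [0, -30, 0, -8], [4, -30, 0, -8], [8, -29, 0, -8], [12, -27, 0, -8], [16, -25, 0, -8]]], "hand": -1}}

```text
clock: 1.35
eef_pos: [0.3257, -0.1894, 0.2477]
tool_rot: [0.992, 0.13, 0.001, 0.001]
ft_force: [-0.6, -0.4, 0.1]
grip_width: -0.0003
```

```bash
python3 -c "
from h import *
st();plan([.44,.1,.25],80)"
```

```text
Traceback (most recent call last):
  File "h.py", line 22, in st
    print('t',round(float(o['clock']),2),'p',(o['eef_pos']*1000).round(1),'yaw',np.degrees(np.arctan2(R[1,0],R[0,0])).round(1),'tiltz',R[:,2].round(3),'F',o['ft_force'].round(1),'q',o['joint_pos'].round(2),'w',o['grip_width'].round(3))
                                                                                                                                                                                                                  ^^^^^^^^^^^^^^^^^^^^^
AttributeError: 'float' object has no attribute 'round'
```

```bash
sed -i "s/o\['grip_width'\].round(3)/round(o['grip_width'],4)/" h.py; python3 -c "
from h import *
st();plan([.44,.1,.25],85)"
```

```text
t 1.35 p [ 325.7 -189.4  247.7] yaw 14.9 tiltz [ 0.002 -0.002 -1.   ] F [-0.6 -0.4  0.1] q [-0.53 -0.01 -0.28  1.29 -0.    0.78] w -0.0003
[18.5, -25.0, -0.3, -8.5]
[22.0, -22.0, -0.3, -8.5]
[25.0, -18.5, -0.3, -8.5]
[27.5, -14.6, -0.3, -8.5]
[29.3, -10.4, -0.3, -8.5]
[30.5, -5.9, -0.3, -8.5]
[31.1, -1.4, -0.3, -8.5]
[30.9, 3.2, -0.3, -8.5]
[30.1, 7.8, -0.3, -8.5]
[28.6, 12.1, -0.3, -8.5]
```

Request:
{"op": "apply_moves", "data": {"moves": [[[18, -25, 0, -8.5], [22, -22, 0, -8.5], [25, -18, 0, -8.5], [28, -15, 0, -8.5], [29, -10, 0, -8.5], [30, -6, 0, -8.5], [31, -1, 0, -8.5], [31, 3, 0, -8.5], [30, 8, 0, -8.5], [29, 12, 0, -8.5]]]}}

```text
clock: 2.35
eef_pos: [0.441, 0.1129, 0.2493]
tool_rot: [0.637, 0.771, 0.001, 0.004]
ft_force: [1.4, -0.3, -0.1]
grip_width: 0.0003
```

```bash
python3 -c "
from h import *
st();plan([.525,.1775,.1],6)"
```

```text
t 2.35 p [441.  112.9 249.3] yaw 100.9 tiltz [ 0.008 -0.003 -1.   ] F [ 1.4 -0.3 -0.1] q [ 0.25  0.15 -0.11  1.31 -0.01  0.06] w 0.0003
[4.8, 9.4, 15.0, -0.6]
[4.7, 9.4, 15.0, -0.6]
[4.6, 9.5, 15.0, -0.6]
[4.5, 9.5, 15.0, -0.6]
[4.4, 9.6, 15.0, -0.6]
[4.3, 9.6, 15.0, -0.6]
[4.2, 9.6, 15.0, -0.6]
[4.1, 9.7, 15.0, -0.6]
[4.0, 9.7, 15.0, -0.6]
[3.9, 9.8, 15.0, -0.6]
```

Request:
{"op": "apply_moves", "data": {"moves": [[[4.8, 9.4, 15, -0.4], [4.7, 9.4, 15, -0.4], [4.6, 9.5, 15, -0.4], [4.5, 9.5, 15, -0.4], [4.4, 9.5, 15, -0.4], [4.3, 9.6, 15, -0.4], [4.2, 9.6, 15, -0.4], [4.1, 9.6, 15, -0.4], [4, 9.7, 15, -0.4], [4, 9.7, 15, -0.4]]]}}

```text
clock: 3.35
eef_pos: [0.5314, 0.185, 0.097]
tool_rot: [0.604, 0.797, 0.004, 0.006]
ft_force: [-0.2, -0.2, -0.7]
grip_width: 0.0
```

```bash
python3 - <<'E'
from h import *
s=cam('scene'); t=cam('top'); st()
p=telemetry.get_obs()['eef_pos'].copy(); p[2]-=.017
print(proj(s,p),proj(t,p))
a=s['color'][100:240,240:400][:,:,::-1]; b=t['color'][140:260,170:290][:,:,::-1]
im=np.hstack([cv2.resize(a,(457,400)),cv2.resize(b,(340,340))[:400] if 0 else cv2.copyMakeBorder(cv2.resize(b,(340,340)),0,60,0,0,cv2.BORDER_CONSTANT)])
cv2.imwrite('pics/near.png',cv2.convertScaleAbs(im,alpha=1.8))
E
```

```text
t 3.45 p [530.4 184.8  95.4] yaw 105.7 tiltz [ 0.012 -0.002 -1.   ] F [-0.4  0.3 -0.1] q [ 0.34  0.46 -0.09  1.01 -0.01  0.06] w 0.0003
[323.46511335 173.99041596] [231.25661107 216.60120917]
```

View pics/near.png

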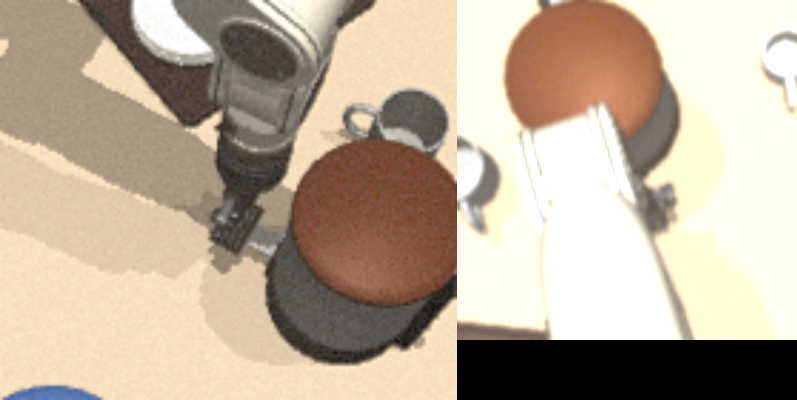

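The fingertips hang directly over the pad: projected at crop (238,211), with the pad at (237,230). The wrist is close to the lid, so I'll shift about 7 mm outward and then go down to contact.

Request:
{"op": "apply_moves", "data": {"moves": [[[-1, -1.5, 2, 0], [-1, -1.5, 2, 0], [-1, -1.5, 2, 0], [-1, -1.5, 2, 0], [-1, -1, 2, 0], [-1, -1, 2, 0], [0, 0, 2, 0], [0, 0, 2, 0], [0, 0, 2, 0], [0, 0, 1, 0]]]}}

```text
clock: 4.45
eef_pos: [0.5241, 0.1752, 0.0784]
tool_rot: [0.605, 0.797, 0.004, 0.006]
ft_force: [0.1, 0.2, -0.4]
grip_width: -0.0001
```

```bash
python3 -c "
from h import *
st()"
```

```text
t 4.45 p [524.1 175.2  78.4] yaw 105.6 tiltz [ 0.015 -0.001 -1.   ] F [ 0.1  0.2 -0.4] q [ 0.33  0.46 -0.14  0.95 -0.01  0.05] w -0.0001
```

Request:
{"op": "apply_moves", "data": {"moves": [[[0, 0, 1.5, 0], [0, 0, 1.5, 0], [0, 0, 1.5, 0], [0, 0, 1.5, 0], [0, 0, 1.5, 0], [0, 0, 1.5, 0], [0, 0, 1.5, 0], [0, 0, 1.5, 0], [0, 0, 1.5, 0], [0, 0, 1.5, 0]]]}}

```text
clock: 5.45
eef_pos: [0.5242, 0.1754, 0.0702]
tool_rot: [0.604, 0.797, 0.006, 0.007]
ft_force: [-3.2, -1.6, 8.2]
grip_width: 0.0003
```

```bash
python3 - <<'E'
from h import *
s=cam('scene'); t=cam('top'); st()
a=s['color'][60:240,240:440][:,:,::-1]; b=t['color'][120:260,150:290][:,:,::-1]
im=np.hstack([cv2.resize(a,(444,400)),cv2.copyMakeBorder(cv2.resize(b,(350,350)),0,50,0,0,cv2.BORDER_CONSTANT)])
cv2.imwrite('pics/press1.png',cv2.convertScaleAbs(im,alpha=1.4))
E
```

```text
t 5.55 p [524.2 175.4  70.2] yaw 105.6 tiltz [ 0.018  0.    -1.   ] F [-3.1 -2.   8.4] q [ 0.33  0.47 -0.15  0.93 -0.01  0.05] w -0.0
```

View pics/press1.png

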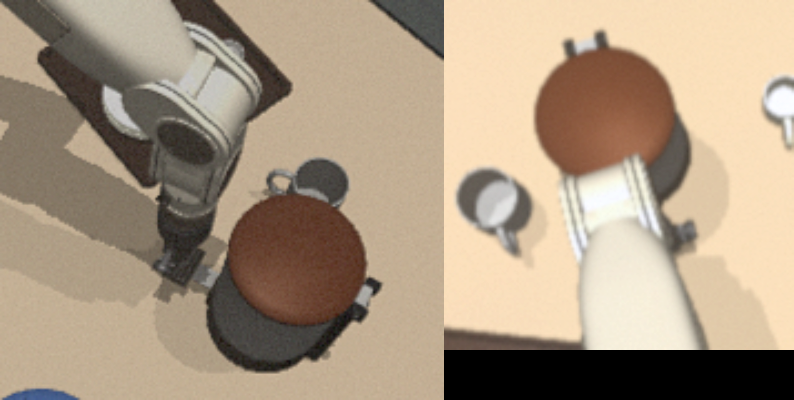

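Contact is made at 8 N, with the tip at z≈53 mm, at crop (180,262) on the pad. The lid is still shut. I'll check the wrist height against the lid's swing, then press harder.

```bash
python3 - <<'E'
from h import *
s=cam('scene')
for z in(.1,.15,.2,.25,.3,.35,.4):
    u=proj(s,[.524+.015*(z-.07),.175,z]); print(z,((u-[240,60])*2.22).round(), 'crop px/100mm', round(2.22*K(s)*.1/(np.array(s['camera_from_world'])@[.524,.175,z,1])[2]))
E
```

```text
0.1 [179. 249.] crop px/100mm 69
0.15 [182. 235.] crop px/100mm 72
0.2 [186. 220.] crop px/100mm 75
0.25 [190. 204.] crop px/100mm 78
0.3 [195. 186.] crop px/100mm 82
0.35 [199. 167.] crop px/100mm 86
0.4 [205. 145.] crop px/100mm 90
```

Request:
{"op": "apply_moves", "data": {"moves": [[[0, 0, 2, 0], [0, 0, 2.5, 0], [0, 0, 2.5, 0], [0, 0, 2.5, 0], [0, 0, 2.5, 0], [0, 0, 2.5, 0], [0, 0, 2.5, 0], [0, 0, 2.5, 0], [0, 0, 2.5, 0], [0, 0, 2.5, 0]]]}}

```text
clock: 6.6
eef_pos: [0.5239, 0.1753, 0.06]
tool_rot: [0.604, 0.797, 0.009, 0.009]
ft_force: [-3.3, -0.7, 9.1]
grip_width: 0.0
```

Request:
{"op": "apply_moves", "data": {"moves": [[[0, 0, 2.5, 0], [0, 0, 2.5, 0], [0, 0, 2.5, 0], [0, 0, 2.5, 0], [0, 0, 2.5, 0], [0, 0, 2.5, 0], [0, 0, 2.5, 0], [0, 0, 2.5, 0], [0, 0, 2.5, 0], [0, 0, 2.5, 0]]]}}

```text
clock: 7.6
eef_pos: [0.5249, 0.1756, 0.0454]
tool_rot: [0.604, 0.797, 0.011, 0.011]
ft_force: [-1.7, -0.3, 4.0]
grip_width: -0.0001
```

```bash
python3 -c "
from h import *
st()"
```

```text
t 7.6 p [524.9 175.6  45.4] yaw 105.6 tiltz [ 0.032  0.005 -0.999] F [-1.7 -0.3  4. ] q [ 0.33  0.49 -0.19  0.85 -0.01  0.05] w -0.0001
```

Request:
{"op": "apply_moves", "data": {"moves": [[[0, 0, 2, 0], [0, 0, 2, 0], [0, 0, 2, 0], [0, 0, 2, 0], [0, 0, 2, 0], [0, 0, 2, 0], [0, 0, 2, 0], [0, 0, 2.5, 0], [0, 0, 2.5, 0], [0, 0, 2.5, 0]]]}}

```text
clock: 8.6
eef_pos: [0.5258, 0.1758, 0.0402]
tool_rot: [0.604, 0.797, 0.015, 0.013]
ft_force: [-8.0, -2.3, 21.2]
grip_width: 0.0001
```

```bash
python3 - <<'E'
from h import *
s=cam('scene'); t=cam('top'); st()
a=s['color'][60:240,240:440][:,:,::-1]; b=t['color'][120:260,150:290][:,:,::-1]
im=np.hstack([cv2.resize(a,(444,400)),cv2.copyMakeBorder(cv2.resize(b,(350,350)),0,50,0,0,cv2.BORDER_CONSTANT)])
cv2.imwrite('pics/press2.png',cv2.convertScaleAbs(im,alpha=1.4))
E
```

```text
t 8.7 p [525.8 175.9  40.1] yaw 105.7 tiltz [ 0.039  0.007 -0.999] F [-7.2 -2.2 21.1] q [ 0.33  0.5  -0.21  0.83 -0.01  0.05] w 0.0
```

View pics/press2.png

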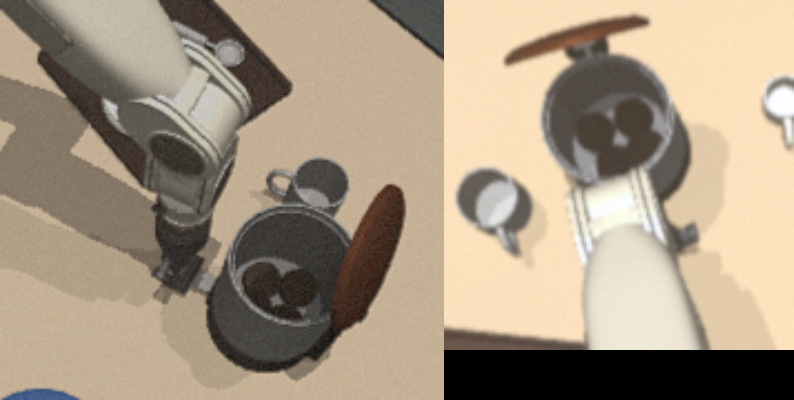

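The lid stands fully open at crop (370,258), and the force has risen to 21 N against the stop. I'll hold with a lighter push.

Request:
{"op": "apply_moves", "data": {"moves": [[[0, 0, 1.5, 0], [0, 0, 1.5, 0], [0, 0, 1.5, 0], [0, 0, 1.5, 0], [0, 0, 1.5, 0], [0, 0, 1.5, 0], [0, 0, 1.5, 0], [0, 0, 1.5, 0], [0, 0, 1.5, 0], [0, 0, 1.5, 0]]]}}

```text
clock: 9.7
eef_pos: [0.5256, 0.1758, 0.0404]
tool_rot: [0.604, 0.797, 0.017, 0.015]
ft_force: [-5.5, -2.0, 14.7]
grip_width: -0.0001
```

Request:
{"op": "apply_moves", "data": {"moves": [[[0, 0, 1.5, 0], [0, 0, 1.5, 0], [0, 0, 1.5, 0], [0, 0, 1.5, 0], [0, 0, 1.5, 0], [0, 0, 1.5, 0], [0, 0, 1.5, 0], [0, 0, 1.5, 0], [0, 0, 1.5, 0], [0, 0, 1.5, 0]]]}}

```text
clock: 10.7
eef_pos: [0.5255, 0.1758, 0.0403]
tool_rot: [0.604, 0.797, 0.02, 0.017]
ft_force: [-5.1, -1.6, 14.2]
grip_width: -0.0001
```

Request:
{"op": "apply_moves", "data": {"moves": [[[0, 0, 1.5, 0], [0, 0, 1.5, 0], [0, 0, 1.5, 0], [0, 0, 1.5, 0], [0, 0, 1.5, 0], [0, 0, 1.5, 0], [0, 0, 1.5, 0], [0, 0, 1.5, 0], [0, 0, 1.5, 0], [0, 0, 1.5, 0]]]}}

```text
clock: 11.7
eef_pos: [0.5254, 0.1757, 0.0403]
tool_rot: [0.604, 0.797, 0.023, 0.019]
ft_force: [-5.9, -1.5, 14.8]
grip_width: 0.0003
```

Request:
{"op": "apply_moves", "data": {"moves": [[[0, 0, 1.5, 0], [0, 0, 1.5, 0], [0, 0, 1.5, 0], [0, 0, 1.5, 0], [0, 0, 1.5, 0], [0, 0, 1.5, 0], [0, 0, 1.5, 0], [0, 0, 1.5, 0], [0, 0, 1.5, 0], [0, 0, 1.5, 0]]]}}

```text
clock: 12.7
eef_pos: [0.5253, 0.1757, 0.0402]
tool_rot: [0.604, 0.797, 0.025, 0.02]
ft_force: [-5.9, -0.8, 14.2]
grip_width: -0.0001
```

Request:
{"op": "apply_moves", "data": {"moves": [[[0, 0, 1, 0], [0, 0, 0.7, 0], [0, 0, 0.5, 0], [0, 0, 0.3, 0], [0, 0, 0.1, 0], [0, 0, 0, 0], [0, 0, -0.1, 0], [0, 0, -0.1, 0], [0, 0, -0.1, 0], [0, 0, -0.1, 0]]]}}

```text
clock: 13.7
eef_pos: [0.5251, 0.1756, 0.0407]
tool_rot: [0.604, 0.797, 0.026, 0.021]
ft_force: [-1.7, 0.3, 3.3]
grip_width: -0.0003
```

```bash
python3 -c "
from h import *
st()"
```

```text
t 13.7 p [525.1 175.6  40.7] yaw 105.7 tiltz [ 0.064  0.016 -0.998] F [-1.7  0.3  3.3] q [ 0.33  0.48 -0.24  0.79 -0.01  0.05] w -0.0003
```

Request:
{"op": "apply_moves", "data": {"moves": [[[0, 0, -0.3, 0], [0, 0, -0.3, 0], [0, 0, -0.3, 0], [0, 0, -0.3, 0], [0, 0, -0.3, 0], [0, 0, -0.3, 0], [0, 0, -0.3, 0], [0, 0, -0.3, 0], [0, 0, -0.3, 0], [0, 0, -0.3, 0]]]}}

```text
clock: 14.7
eef_pos: [0.5248, 0.1755, 0.0431]
tool_rot: [0.604, 0.797, 0.025, 0.021]
ft_force: [-1.3, -0.2, 2.4]
grip_width: -0.0001
```

Request:
{"op": "apply_moves", "data": {"moves": [[[0, 0, -0.3, 0], [0, 0, -0.3, 0], [0, 0, -0.3, 0], [0, 0, -0.3, 0], [0, 0, -0.3, 0], [0, 0, -0.3, 0], [0, 0, -0.3, 0], [0, 0, -0.3, 0], [0, 0, -0.3, 0], [0, 0, -0.3, 0]]]}}

```text
clock: 15.7
eef_pos: [0.5243, 0.1754, 0.0468]
tool_rot: [0.604, 0.797, 0.025, 0.02]
ft_force: [-1.8, -1.2, 4.1]
grip_width: 0.0002
```

Request:
{"op": "apply_moves", "data": {"moves": [[[0, 0, -0.4, 0], [0, 0, -0.4, 0], [0, 0, -0.4, 0], [0, 0, -0.4, 0], [0, 0, -0.4, 0], [0, 0, -0.4, 0], [0, 0, -0.4, 0], [0, 0, -0.4, 0], [0, 0, -0.4, 0], [0, 0, -0.4, 0]]]}}

```text
clock: 16.7
eef_pos: [0.5237, 0.1752, 0.0517]
tool_rot: [0.604, 0.797, 0.025, 0.02]
ft_force: [-2.2, 0.1, 5.3]
grip_width: 0.0002
```

Request:
{"op": "apply_moves", "data": {"moves": [[[0, 0, -0.3, 0], [0, 0, -0.3, 0], [0, 0, -0.3, 0], [0, 0, -0.3, 0], [0, 0, -0.3, 0], [0, 0, -0.3, 0], [0, 0, -0.3, 0], [0, 0, -0.3, 0], [0, 0, -0.3, 0], [0, 0, -0.3, 0]]]}}

```text
clock: 17.7
eef_pos: [0.5234, 0.1751, 0.057]
tool_rot: [0.604, 0.797, 0.025, 0.021]
ft_force: [-2.6, -0.8, 6.1]
grip_width: -0.0004
```

Request:
{"op": "apply_moves", "data": {"moves": [[[0, 0, -0.2, 0], [0, 0, -0.2, 0], [0, 0, -0.2, 0], [0, 0, -0.2, 0], [0, 0, -0.2, 0], [0, 0, -0.2, 0], [0, 0, -0.2, 0], [0, 0, -0.2, 0], [0, 0, -0.2, 0], [0, 0, -0.2, 0]]]}}

```text
clock: 18.7
eef_pos: [0.5232, 0.1751, 0.0635]
tool_rot: [0.604, 0.797, 0.026, 0.021]
ft_force: [-2.8, -1.8, 8.1]
grip_width: -0.0001
```

Request:
{"op": "apply_moves", "data": {"moves": [[[0, 0, 0.3, 0], [0, 0, 0.3, 0], [0, 0, 0.3, 0], [0, 0, 0.3, 0], [0, 0, 0.3, 0], [0, 0, 0.3, 0], [0, 0, 0.3, 0], [0, 0, 0.3, 0], [0, 0, 0.3, 0], [0, 0, 0.3, 0]]]}}

```text
clock: 19.7
eef_pos: [0.5232, 0.1751, 0.0658]
tool_rot: [0.604, 0.796, 0.027, 0.022]
ft_force: [-3.0, -0.6, 8.9]
grip_width: 0.0001
```

Request:
{"op": "apply_moves", "data": {"moves": [[[0, 0, 0.4, 0], [0, 0, 0.4, 0], [0, 0, 0.4, 0], [0, 0, 0.4, 0], [0, 0, 0.4, 0], [0, 0, 0.4, 0], [0, 0, 0.4, 0], [0, 0, 0.4, 0], [0, 0, 0.4, 0], [0, 0, 0.4, 0]]]}}

```text
clock: 20.7
eef_pos: [0.5232, 0.1751, 0.0673]
tool_rot: [0.604, 0.796, 0.028, 0.023]
ft_force: [-3.2, -2.3, 7.4]
grip_width: 0.0
```

Request:
{"op": "apply_moves", "data": {"moves": [[[0, 0, 0.3, 0], [0, 0, 0.3, 0], [0, 0, 0.3, 0], [0, 0, 0.3, 0], [0, 0, 0.3, 0], [0, 0, 0.3, 0], [0, 0, 0.3, 0], [0, 0, 0.3, 0], [0, 0, 0.3, 0], [0, 0, 0.3, 0]]]}}

```text
clock: 21.7
eef_pos: [0.5233, 0.1751, 0.07]
tool_rot: [0.604, 0.796, 0.029, 0.023]
ft_force: [-2.8, -1.6, 8.7]
grip_width: 0.0001
```

Request:
{"op": "apply_moves", "data": {"moves": [[[0, 0, 0.2, 0], [0, 0, 0.2, 0], [0, 0, 0.2, 0], [0, 0, 0.2, 0], [0, 0, 0.2, 0], [0, 0, 0.2, 0], [0, 0, 0.2, 0], [0, 0, 0.2, 0], [0, 0, 0.2, 0], [0, 0, 0.2, 0]]]}}

```text
clock: 22.7
eef_pos: [0.5234, 0.1752, 0.0724]
tool_rot: [0.604, 0.796, 0.03, 0.024]
ft_force: [-2.7, -1.1, 6.3]
grip_width: -0.0002
```

Request:
{"op": "apply_moves", "data": {"moves": [[[0, 0, 0.1, 0], [0, 0, 0.1, 0], [0, 0, 0.1, 0], [0, 0, 0.1, 0], [0, 0, 0.1, 0], [0, 0, 0.1, 0], [0, 0, 0.1, 0], [0, 0, 0.1, 0], [0, 0, 0.1, 0], [0, 0, 0.1, 0]]]}}

```text
clock: 23.7
eef_pos: [0.5234, 0.1751, 0.0725]
tool_rot: [0.603, 0.796, 0.03, 0.024]
ft_force: [-2.4, -0.6, 6.2]
grip_width: 0.0
```

Request:
{"op": "apply_moves", "data": {"moves": [[[0, 0, 0, 0], [0, 0, 0, 0], [0, 0, -0.1, 0], [0, 0, -0.2, 0], [0, 0, -0.2, 0], [0, 0, -0.3, 0], [0, 0, -0.3, 0], [0, 0, -0.4, 0], [0, 0, -0.4, 0], [0, 0, -0.5, 0]]]}}

```text
clock: 24.7
eef_pos: [0.5233, 0.1751, 0.0732]
tool_rot: [0.604, 0.796, 0.03, 0.024]
ft_force: [0.2, 0.2, 0.2]
grip_width: -0.0001
```

```bash
python3 - <<'E'
from h import *
s=cam('scene'); st()
a=s['color'][60:240,240:440][:,:,::-1]
cv2.imwrite('pics/rel.png',cv2.convertScaleAbs(cv2.resize(a,(600,540)),alpha=1.4))
E
```

```text
t 24.75 p [523.4 175.1  73.3] yaw 105.7 tiltz [ 0.074  0.019 -0.997] F [ 0.1 -0.  -0.4] q [ 0.33  0.43 -0.22  0.85 -0.01  0.05] w -0.0004
```

View pics/rel.png

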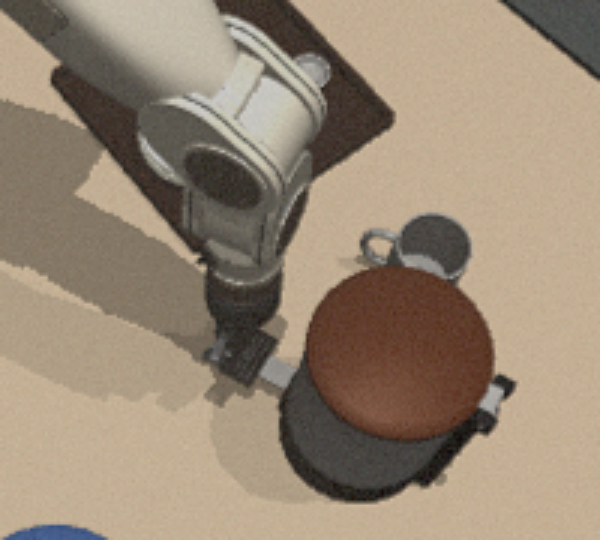

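The lid is shut at crop (400,352) and contact force is zero. Retreating.

Request:
{"op": "apply_moves", "data": {"moves": [[[0, 0, -4, 0], [0, 0, -8, 0], [0, -2, -12, 0], [0, -4, -16, 0], [0, -8, -20, 0], [0, -12, -20, 0], [0, -15, -20, 0], [0, -15, -20, 0], [0, -15, -15, 0], [0, -10, -10, 0]]]}}

```text
clock: 25.75
eef_pos: [0.4319, 0.1497, 0.224]
tool_rot: [0.604, 0.796, 0.032, 0.025]
ft_force: [-0.1, 0.3, 0.4]
grip_width: 0.0
```

Request:
{"op": "apply_moves", "data": {"moves": [[[0, -10, -10, 0], [0, -10, -5, 0], [0, -5, 0, 0], [0, -3, 0, 0], [0, 0, 0, 0], [0, 0, 0, 0], [0, 0, 0, 0], [0, 0, 0, 0], [0, 0, 0, 0], [0, 0, 0, 0]]]}}

```text
clock: 26.75
eef_pos: [0.4021, 0.1414, 0.2404]
tool_rot: [0.603, 0.796, 0.035, 0.027]
ft_force: [-0.6, -0.4, -0.1]
grip_width: -0.0002
```

```bash
python3 - <<'E'
from h import *
s=cam('scene','end.png'); st()
d=cv2.absdiff(cv2.imread('pics/end.png'),cv2.imread('pics/scene0.png')).max(2)
d=cv2.medianBlur(d,5)
im=cv2.imread('pics/end.png'); im=cv2.convertScaleAbs(im,alpha=1.3); im[d>30]=(0,0,255)
cv2.imwrite('pics/diff.png',im)
E
```

```text
t 26.8 p [402.1 141.4 240.4] yaw 105.7 tiltz [ 0.085  0.023 -0.996] F [ 0.8 -0.3 -0.1] q [ 0.34  0.03 -0.27  1.19 -0.01  0.07] w 0.0002
```

View pics/diff.png

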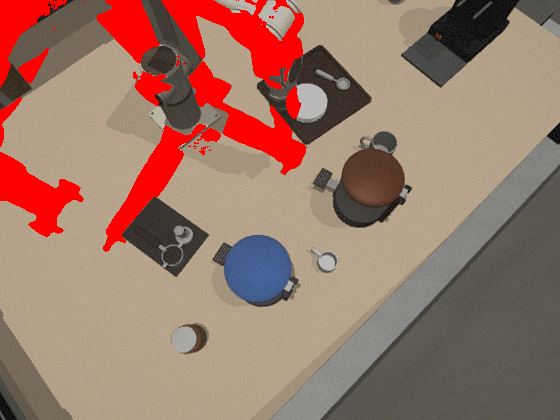

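The difference picture changes only where the arm and its shadow were. Both bins, including pad (323,180) and lid (373,178), and all the other items show no change.

```bash
python3 -c "
from h import *
workorder.job_done(); st()"
```

```text
the job is handed in; nothing more can be done
the job is handed in; nothing more can be done
```

The job is done and handed in at about 27 s. I pressed the brown bin's lever to its stop with closed fingertips and held it there for about 4 s. I then let it up over about 11 s and moved clear.

- **Lid open:** a picture showed the lid fully open as the force rose to about 21 N against the stop. While holding at about 14 N the fingertip height stayed within 0.3 mm. I took no second picture during the hold.
- **Lid shut:** the force faded to zero with the lid seen shut. The lid's closing speed comes from the fingertip motion only; its final settling was not measured directly.
- **Nothing disturbed:** comparing the first and last scene pictures, only the arm and its shadow changed. The brown bin, the blue-lidded bin and the other items in view showed no visible shift.
- **Checks that disagreed:** the two camera views of the pad differed by about 8 mm. My automatic lid-colour measurement failed, so I used hand-read pixels instead, and these matched the known bin size to within 4 mm. The tool also tipped by up to about 0.09 rad under load, with no visible effect on the job.

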